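Get the tape measure out from between its neighbours

TASK

The tape measure is hemmed in between the screw box and the pine block. Move the box and the block out of the way onto the grey side board and, while both stand there, take the tape measure out and stand it upright in the small lined tray; then put the box and the block back squarely in the middle of their own dark wooden pads, as they stood. Leave the spanner lying where it is.

Things in the scene. Friction and masses are not known exactly. Their poses are not given: they have to be found in the camera images.
- tape_measure: Yellow tape measure standing upright, 34 x 78 x 66 mm (x, y, z). Origin at the centre of its underside, z up, y along its length. Its case is 32 mm thick across x and takes a grip across x anywhere in its middle 40 mm. About 0.3 kg. It starts in the cradle, standing on the cradle's 4 mm floor.
- screw_box: Brown card box with a white and red label on top, 60 x 90 x 45 mm (x, y, z), closed and rigid. Origin at the centre of its underside, z up. Grip it across its 60 mm width (x). About 0.4 kg. It starts on its own pad, at one side of the tape measure, its 90 mm length pointing at the cradle.
- pine_block: Wooden offcut block, 45 x 85 x 45 mm (x, y, z). Origin at the centre of its underside, z up. Grip it across its 45 mm width (x). About 0.1 kg. It starts on its own pad, at the other side of the tape measure, its 85 mm length pointing at the cradle.
- cradle: Fixed wooden cradle between the two pads, 116 x 40 mm (x, y), 4 mm floor, with an end block 40 mm high at each x end; 88 mm between the end blocks, open along both y sides. Origin at the centre of its underside. The tape measure starts in it with its length along the cradle's x; the box and the block stand about 10 mm from the tape's sides until they are moved.
- box_pad: Fixed flat dark wooden pad, the larger one, 74 x 104 x 4 mm (x, y, z), place of the screw box, whose axes lie along the pad's. Origin at the centre of its underside; its top is 4 mm above that. Its centre is 70 mm from the cradle's centre, on the cradle's +y or -y side.
- block_pad: Fixed flat dark wooden pad, the smaller one, 55 x 95 x 4 mm (x, y, z), place of the pine block, whose axes lie along the pad's. Origin at the centre of its underside; its top is 4 mm above that. Its centre is 70 mm from the cradle's centre, on the side away from the box pad.
- side_board: Fixed flat grey board, 120 x 256 x 6 mm (x, y, z), empty at the start: room for the box and the block side by side along y (for example centred 60 mm either side of its middle). Origin at the centre of its underside; its top is 6 mm above that.
- tape_tray: Fixed small wooden tray with a black lining, outside 62 x 106 x 9 mm (x, y, z), inside 54 x 98 mm with the floor 4 mm above the bench (the tape's place). Origin at the centre of its underside; the tape stands in it with its length along the tray's y, either way round.
- spanner: Steel combination spanner, 32 x 169 x 8 mm (x, y, z), lying loose on the bench; to be left alone. Origin at the centre of its underside.

How it is judged:
On the way, in this order (a step that is already met when the one before it is completed fails the run):
1. the screw box and the pine block both stand on the side board while the tape measure is still in its cradle (x of screw_box in the frame of side_board between -0.06 and 0.06 m and y of screw_box in the frame of side_board between -0.125 and 0.125 m and z of each of screw_box, pine_block in the frame of side_board below 0.012 m and angle between each of screw_box, pine_block's own z axis and vertical below 0.1 rad and linear speed of each of screw_box, pine_block below 0.02 m/s and x of pine_block in the frame of side_board between -0.06 and 0.06 m and y of pine_block in the frame of side_board between -0.125 and 0.125 m and distance of tape_measure from where it was at the start of the episode below 0.02 m), for 0.2 s.
2. the tape measure stands in the tray while the box and the block are still on the side board (horizontal distance between tape_measure and tape_tray below 0.014 m and angle between the y axis of tape_measure and the y axis of tape_tray, either way round below 0.25 rad and angle between tape_measure's own z axis and vertical below 0.05 rad and height (world z) of tape_measure below 0.008 m and linear speed of each of tape_measure, screw_box, pine_block below 0.02 m/s and angular speed of tape_measure below 0.1 rad/s and x of screw_box in the frame of side_board between -0.06 and 0.06 m and y of screw_box in the frame of side_board between -0.125 and 0.125 m and z of each of screw_box, pine_block in the frame of side_board below 0.012 m and angle between each of screw_box, pine_block's own z axis and vertical below 0.1 rad and x of pine_block in the frame of side_board between -0.06 and 0.06 m and y of pine_block in the frame of side_board between -0.125 and 0.125 m), for 0.2 s.
At the end, for the whole second after the job is handed in: The tape measure stands upright in the tray (centre within 14 mm of the tray's centre, lengthwise within 0.25 rad), the screw box and the pine block stand flat on their own pads (centres within 14 mm, lengthwise within 0.2 rad), and all are at rest (horizontal distance between screw_box and box_pad below 0.014 m and angle between the y axis of screw_box and the y axis of box_pad, either way round below 0.2 rad and angle between each of screw_box, pine_block, tape_measure's own z axis and vertical below 0.05 rad and height (world z) of each of screw_box, pine_block, tape_measure below 0.008 m and linear speed of each of screw_box, pine_block, tape_measure below 0.02 m/s and angular speed of each of screw_box, pine_block, tape_measure below 0.1 rad/s and horizontal distance between pine_block and block_pad below 0.014 m and angle between the y axis of pine_block and the y axis of block_pad, either way round below 0.2 rad and horizontal distance between tape_measure and tape_tray below 0.014 m and angle between the y axis of tape_measure and the y axis of tape_tray, either way round below 0.25 rad); the robot touches nothing.
It fails at once if the spanner is shifted by more than 30 mm (distance of spanner from where it was at the start of the episode above 0.03 m).
It also fails if it takes over 125 s, if anything falls off the work surface, if the arm or the gripper's body presses on something with over 40 N, if the wrist force passes 120 N, or if a joint passes its speed limit or range.

ROBOT

A 7-joint arm with a two-finger parallel gripper is mounted at the origin on a cart in front of the work surface, level with it; the furniture and walls round the work are solid. World frame = base frame: x ahead of the robot, y to its left, z up, the work surface at z = 0. Lengths are in m, angles in rad, forces in N, time in s.
With the tool pointing down it reaches from about 0.425 to 0.925 m from the base axis. Payload 6.8 kg.
Tool frame: the origin (TCP) lies between the finger pads; the fingertips stand finger_overhang ahead of it and the grasp point (between the pads) lies 6 mm ahead of it (finger_overhang is the distance from the TCP to the fingertips, in m); z points along the fingers, y is the line along which they close (so a half turn about z gives the same grasp; the last joint's range is limited). The gripper opens to 85 mm and grips with 20 to 120 N. Pads are 22 mm wide; open, the fingers measure 114 mm over their backs; the gripper's body (76 mm by 85 mm) begins 54 mm behind the grasp point. The pads swing forward as they close: fully open they stand 13 mm farther back than shut.
Start: joints at [1.164, 0.477, 0.022, 1.555, -0.011, 1.109, -0.083], TCP at [0.199, -0.645, 0.256] pointing down, gripper open.
Joint ranges: [-2.96, 2.96], [-0.34, 2.1], [-1.41, 1.46], [0.24, 2.44], [-1.37, 4.51], [0.17, 1.92], [-2.96, 2.96]. Speed limits (rad/s): [2.39, 2.39, 3.14, 3.14, 3.14, 3.14, 3.14].

INTERFACE

Orientations are given as a unit quaternion [w, x, y, z].
In Python, from station import * gives the robot as it stands.
- The arm moves only by the tool drive_tool, never from a script. Its argument "increments" is a list of rows, each an object of numbers: "claw": the finger opening in m, from 0 to 0.0854; "dx", "dy", "dz": the shift along the tool's x, y, z in m; "wx", "wy", "wz": the turn, a rotation vector about the tool's x, y, z in degrees. A call has 1 to 20 rows; each row shifts and turns the commanded pose from where the row before left it, along the tool's axes as they then stand; what a row does not reach is not made up. A row lasts 1/8 s, in which the tool goes at most 62.5 mm and 10.7 degrees, less where a joint would pass 70% of its speed; a pose out of reach is approached as far as the arm can. A call with a gripper value outside its range is refused whole. The fingers move at their own pace and stop on an object; "newtons" is the grip in N (left out, the last holds). Time passes only in rows, so rows that do not move let the fingers close. It gives the time, the measured TCP pose, the force, the opening and the grip force at its end, in the units of the state.
- get_obs(): the state, without advancing time (a new reading comes with each control period).
- read_camera(name): name is "side" or "top" or "wrist"; returns (picture, depth): 384x512x3 uint8, red, green, blue; 384x512 float32, m along the optical axis (not along the pixel's ray), 0 where there is no reading.
- calibration(name): a dict with "intrinsics" (3x3 intrinsics, pixels), "k1" (the pictures are not rectified: a ray, as slopes to the right and down, at radius r is drawn at 1 + k1 r^2 times it, then the intrinsics apply), "R" (3x3) and "t" (3): a world point X has camera coordinates R X + t; the wrist camera has in their place "mount" (4x4, takes a point from camera to tool coordinates, whose origin is the TCP and whose axes are the flange's). Camera axes: x right, y down, z forward; pixel columns grow to the right and rows downward; lengths in m; the calibration is good to about 2 mm. A picture is of the moment at which its call begins: read the wrist's pose just before it. calibration takes no time and is no camera call.
- hand_in(): hands the job in; it is judged then, once.
The state is a dict: "t": time; "q": joint angles; "joint_vel": joint speeds; "joint_torque": joint torques, N m; "eef_pos": TCP position; "tool_rot": TCP orientation; "contact_force": force on the tool from outside, world axes, zero at the start; "torque": the same for the moment, N m; "gripper_width": opening from 0.0 (shut) to 1.0 (fully open); "grasp_force": force on a finger pad.
Only numpy, scipy, OpenCV 4.12 (cv2) and the standard library are available. Lean on these libraries where they do the work, as an engineer would, in place of code of your own. Each camera call takes 0.05 s, during which the arm holds its last target. There are 200 camera calls.

## Working session

There is one attempt and no reset: what is moved stays moved. The work goes in short steps, Python scripts to look and compute and a tool call to move; the robot and the scene stay as the last step left them, time stands still between calls to the robot, and variables do not carry over. Pictures are saved under pics/ and viewed, at most 14 in all, crops included, and the job is handed in when it is done.

Besides the shell and the picture viewer there is one more tool, called as a command line: name --argument value ..., lists and objects as JSON in quotes. drive_tool: Moves the arm, as the interface text tells. Its arguments: {"type":"object","properties":{"increments":{"type":"array","items":{"type":"object","properties":{"claw":{"type":"number"},"dx":{"type":"number"},"dy":{"type":"number"},"dz":{"type":"number"},"wx":{"type":"number"},"wy":{"type":"number"},"wz":{"type":"number"}}}},"newtons":{"type":"number"}},"required":["increments"]}

```bash
mkdir -p pics; ls; python3 - <<'E'
from station import *
import cv2
o=get_obs();print(o)
for n in("top","side"):
    p,d=read_camera(n);cv2.imwrite(f"pics/{n}0.png",p[:,:,::-1]);c=calibration(n);print(n,c,(d>0).mean())
print(calibration("wrist"))
try: print(finger_overhang)
except Exception as e: print(e)
E
```

```text
pics
{'t': 0.0, 'q': array([ 1.16389472,  0.47778445,  0.0223641 ,  1.55643415, -0.01150255,
        1.10932496, -0.08312896]), 'joint_vel': array([-0.0002074 , -0.00224298, -0.00043396,  0.00099017,  0.00035817,
       -0.0018493 ,  0.00012181]), 'joint_torque': array([-7.92009837e-05, -5.96452832e+01,  1.60824817e+00, -2.81201470e+01,
        1.25735908e-02,  9.50448884e-03, -3.47862760e-05]), 'eef_pos': array([ 0.19851844, -0.64457752,  0.25534396]), 'tool_rot': array([-8.87519870e-04,  9.88862263e-01,  1.48830759e-01, -2.06390315e-04]), 'contact_force': array([-0.0555322 ,  0.53576465,  0.0299026 ]), 'torque': array([ 0.01281646, -0.01569443,  0.04346385]), 'grasp_force': 0.0, 'gripper_width': 1.0036708934095568}
top {'intrinsics': array([[482.00832101,   0.        , 255.53035195],
       [  0.        , 482.00832101, 195.95483009],
       [  0.        ,   0.        ,   1.        ]]), 'k1': -0.11365089682353627, 'R': array([[-4.41662851e-04, -9.99753967e-01,  2.21768088e-02],
       [-9.83918581e-01, -3.52670222e-03, -1.78582719e-01],
       [ 1.78616993e-01, -2.18990476e-02, -9.8
[... 367 characters left out ...]
44845439, -0.88817448],
       [ 0.20970484,  0.86309634, -0.45944377]]), 't': array([-0.54419158,  0.00227638,  0.96265752])} 0.9958902994791666
{'intrinsics': array([[318.18557941,   0.        , 260.394714  ],
       [  0.        , 318.18557941, 192.57063125],
       [  0.        ,   0.        ,   1.        ]]), 'k1': -0.07953286609335768, 'mount': array([[ 9.63853113e-04, -9.51583241e-01, -3.07389667e-01,
         7.85696592e-02],
       [ 9.99999180e-01,  1.17648642e-03, -5.06433534e-04,
        -1.46907516e-04],
       [ 8.43553431e-04, -3.07388927e-01,  9.51583594e-01,
        -1.17228083e-01],
       [ 0.00000000e+00,  0.00000000e+00,  0.00000000e+00,
         1.00000000e+00]])}
0.025
```

View pics/top0.png

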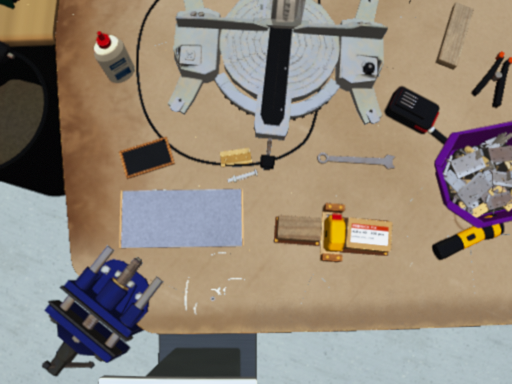

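View pics/side0.png

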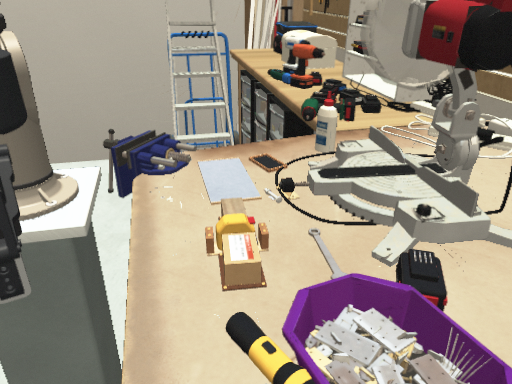

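The top view shows the tray at about (147,158), board (182,218), pine block (299,229), tape (336,231), box (369,235) and spanner (357,160). The side view confirms the order, and that the tape stands between the two end blocks.

```bash
cat > h.py <<'E'
from station import *
import numpy as np, cv2
from scipy.spatial.transform import Rotation as Ro
def cam(n,o=None):
    c=calibration(n)
    if n!="wrist": return c["intrinsics"],c["k1"],c["R"].T,-c["R"].T@c["t"]
    q=o["tool_rot"];T=np.eye(4);T[:3,:3]=Ro.from_quat([q[1],q[2],q[3],q[0]]).as_matrix();T[:3,3]=o["eef_pos"]
    M=T@c["mount"];return c["intrinsics"],c["k1"],M[:3,:3],M[:3,3]
def cast(C,px,z):
    K,k1,R,p=C
    px=np.asarray(px,float).reshape(-1,2);d=(px-K[:2,2])/[K[0,0],K[1,1]]
    u=d.copy()
    for _ in range(10): u=d/(1+k1*(u**2).sum(1,keepdims=True))
    r=np.c_[u,np.ones(len(u))]@R.T
    return p+r*((z-p[2])/r[:,2])[:,None]
def rect(C,mask,z,near,big=True):
    n,l,s,ce=cv2.connectedComponentsWithStats(mask.astype(np.uint8))
    k=[i for i in range(1,n) if s[i,4]>40]
    i=min(k,key=lambda i:np.hypot(*(ce[i]-near)))
    cn=max(cv2.findContours((l==i).astype(np.uint8),0,1)[0],key=cv2.contourArea)[:,0]
    P=cast(C,cn,z)[:,:2]
    (c,w,a)=cv2.minAreaRect((P*1000).astype(np.float32))
    if w[0]>w[1]: w=w[::-1];a=a+90
    a=(a+90)  # direction of long side
    a=(a+90)%180-90
    return np.round(c,1),np.round(w,1),round(a,1),s[i,4]   # mm, [short,long], world angle of long side
def hsv(p): return [x.astype(int) for x in cv2.split(cv2.cvtColor(p,cv2.COLOR_RGB2HSV))]
E
python3 - <<'E'
from h import *
p=cv2.imread("pics/top0.png")[:,:,::-1].copy();C=cam("top");H,S,V=hsv(p)
for q in[(147,158),(182,218),(299,224),(299,240),(336,240),(369,228),(369,250),(332,257),(332,208)]: print(q,H[q[1],q[0]],S[q[1],q[0]],V[q[1],q[0]],cast(C,q,.02)[0].round(3))
print("board",rect(C,(H>95)&(H<125)&(S>30)&(V>110),.006,(182,218)))
print("tray",rect(C,V<60,.006,(147,158)))
print("label",rect(C,(S<40)&(V>170),.049,(369,235)))
print("tape",rect(C,(H>18)&(H<30)&(S>170)&(V>120),.06,(336,235)))
im=cv2.resize(p[190:275,260:405],None,fx=5,fy=5,interpolation=cv2.INTER_CUBIC);cv2.imwrite("pics/c1.png",im[:,:,::-1])
E
```

```text
(147, 158) 105 49 31 [0.597 0.073 0.02 ]
(182, 218) 111 48 191 [ 0.47  -0.004  0.02 ]
(299, 224) 17 80 159 [ 0.459 -0.243  0.02 ]
(299, 240) 14 140 71 [ 0.426 -0.243  0.02 ]
(336, 240) 24 255 237 [ 0.426 -0.319  0.02 ]
(369, 228) 5 170 208 [ 0.451 -0.388  0.02 ]
(369, 250) 16 161 92 [ 0.405 -0.386  0.02 ]
(332, 257) 14 172 165 [ 0.391 -0.31   0.02 ]
(332, 208) 13 173 155 [ 0.492 -0.312  0.02 ]
board (array([472.6,  -0.5]), array([115.8, 245.6]), -88.9, np.int32(6548))
tray (array([602.8,  77.7]), array([50.1, 93.9]), -71.3, np.int32(988))
label (array([ 430.2, -379.8]), array([27.5, 75.1]), 83.8, np.int32(510))
tape (array([ 437. , -312.6]), array([33.8, 69. ]), -1.4, np.int32(509))
```

View pics/c1.png

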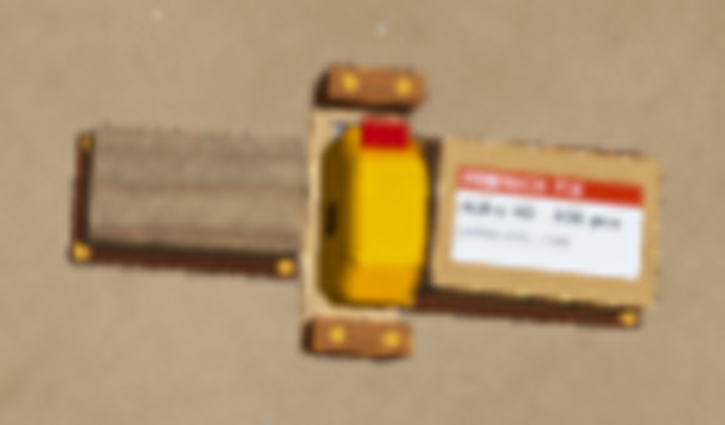

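The crop shows the pine block top spanning about (92..308,125..250), the tape in the middle, the end-block tops centred near (372,87) and (360,338), and the box top near (545,223). The whole row is tilted about 6°.

```bash
python3 - <<'E'
from h import *
C=cam("top");f=lambda q,z:cast(C,np.array(q)/5+[260,190]-.4,z)[:,:2]*1000
e=f([(372,87),(360,338)],.04);print("cradle",e.mean(0),e[0]-e[1],np.degrees(np.arctan2(*(e[0]-e[1])[::-1])))
for n,q in(("box",[(440,138),(662,160),(648,306),(430,290)]),("pine",[(92,125),(308,137),(300,250),(92,240)])):
    P=f(q,.049);print(n,P.mean(0),P.round(0).tolist())
E
```

```text
cradle [ 440.46764279 -308.9224934 ] [101.08215405  -7.54045035] -4.2662056363247824
box [ 434.70587849 -379.50087197] [[469.0, -338.0], [460.0, -428.0], [401.0, -420.0], [408.0, -332.0]]
pine [ 448.94499013 -240.37112248] [[474.0, -198.0], [469.0, -285.0], [424.0, -280.0], [428.0, -198.0]]
```

drive_tool --increments '[{"wz": -9.5}, {"wz": -9.5}, {"wz": -9.5}, {"wz": -9.5}, {"wz": -9.5}, {"wz": -9.5}, {"wz": -9.5}, {}]'

```text
schema error: expected keys claw, dx, dy, dz, wx, wy, wz
```

drive_tool --increments '[{"claw": 0.085, "dx": 0, "dy": 0, "dz": 0, "wx": 0, "wy": 0, "wz": -9.6}, {"claw": 0.085, "dx": 0, "dy": 0, "dz": 0, "wx": 0, "wy": 0, "wz": -9.6}, {"claw": 0.085, "dx": 0, "dy": 0, "dz": 0, "wx": 0, "wy": 0, "wz": -9.6}, {"claw": 0.085, "dx": 0, "dy": 0, "dz": 0, "wx": 0, "wy": 0, "wz": -9.6}, {"claw": 0.085, "dx": 0, "dy": 0, "dz": 0, "wx": 0, "wy": 0, "wz": -9.6}, {"claw": 0.085, "dx": 0, "dy": 0, "dz": 0, "wx": 0, "wy": 0, "wz": -9.6}, {"claw": 0.085, "dx": 0, "dy": 0, "dz": 0, "wx": 0, "wy": 0, "wz": -9.6}, {"claw": 0.085, "dx": 0.04, "dy": 0.03, "dz": 0, "wx": 0, "wy": 0, "wz": 0}, {"claw": 0.085, "dx": 0.04, "dy": 0.03, "dz": 0, "wx": 0, "wy": 0, "wz": 0}, {"claw": 0.085, "dx": 0.04, "dy": 0.03, "dz": 0, "wx": 0, "wy": 0, "wz": 0}, {"claw": 0.085, "dx": 0.04, "dy": 0.03, "dz": 0, "wx": 0, "wy": 0, "wz": 0}, {"claw": 0.085, "dx": 0.04, "dy": 0.03, "dz": 0, "wx": 0, "wy": 0, "wz": 0}, {"claw": 0.085, "dx": 0.04, "dy": 0.03, "dz": 0, "wx": 0, "wy": 0, "wz": 0}, {"claw": 0.085, "dx": 0.046, "dy": 0.03, "dz": 0, "wx": 0, "wy": 0, "wz": 0}, {"claw": 0.085, "dx": 0, "dy": 0, "dz": 0, "wx": 0, "wy": 0, "wz": 0}, {"claw": 0.085, "dx": 0, "dy": 0, "dz": 0, "wx": 0, "wy": 0, "wz": 0}]'

```text
t: 2.1
eef_pos: [0.4355, -0.3816, 0.256]
tool_rot: [-0.0, 0.741, 0.671, -0.0]
contact_force: [0.0, -0.6, -0.3]
gripper_width: 0.997
grasp_force: 0.0
```

```bash
cat > w.py <<'E'
from h import *
import sys,pickle
o=get_obs();p,d=read_camera("wrist");n=sys.argv[1]
cv2.imwrite(f"pics/{n}.png",p[:,:,::-1]);np.save(f"pics/{n}d.npy",d);pickle.dump(o,open(f"pics/{n}.pkl","wb"))
K,k,R,t=cam("wrist",o);print(o["t"],o["eef_pos"].round(4),np.degrees(np.arctan2(*Ro.from_quat(np.roll(o["tool_rot"],-1)).as_matrix()[1::-1,0])).round(2),o["q"].round(2))
E
python3 w.py w1
```

```text
2.1 [ 0.4355 -0.3816  0.256 ] 84.32 [ 0.9   0.35 -0.36  1.77  0.14  1.05  0.39]
```

View pics/w1.png

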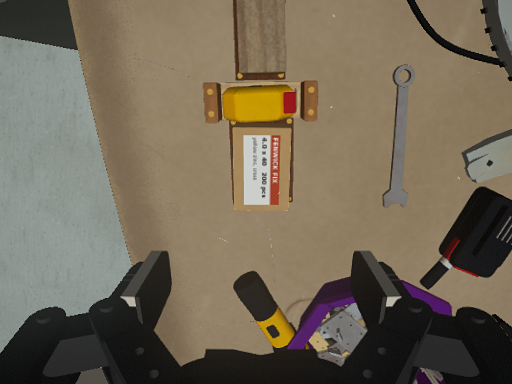

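The wrist view shows the box top at about (234..293,127..210), the tape at (260,103) and the end blocks at (212,102) and (310,100). The pine block is at (260,40), and its upper end is cut off by the frame. I'll segment by depth height next.

```bash
cat > m.py <<'E'
from h import *
import pickle
def world(n):
    o=pickle.load(open(f"pics/{n}.pkl","rb"));C=cam("wrist",o);d=np.load(f"pics/{n}d.npy")
    v,u=np.mgrid[:384,:512];P=cast(C,np.c_[u.ravel(),v.ravel()],0.)
    K,k,R,t=C;ray=P-t;s=d.ravel()/(ray@R[:,2]);return (t+ray*s[:,None]).reshape(384,512,3),C
def byh(n,lo,hi,px):
    W,C=world(n);z=W[...,2];m=((z>lo)&(z<hi)).astype(np.uint8)
    _,l,s,_=cv2.connectedComponentsWithStats(m,connectivity=4);i=l[px[1],px[0]]
    P=W[l==i][:,:2]*1000;c,w,a=cv2.minAreaRect(P.astype(np.float32))
    if w[0]>w[1]:w=w[::-1];a+=90
    return i,np.round(c,1),np.round(w,1),round((a+90)%180-90 if 0 else (a%180),1),s[i,4],round(float(np.median(W[l==i][:,2])),4)
E
python3 - <<'E'
from m import *
for nm,lo,hi,px in(("box",.04,.06,(250,160)),("pine",.04,.06,(260,40)),("endL",.033,.05,(212,102)),("endR",.033,.05,(310,100)),("tape",.062,.085,(260,103))): print(nm,byh("w1",lo,hi,px))
E
```

```text
box (np.int32(147), array([ 435.7, -383. ]), array([60.2, 90.6]), 174.1, np.int32(4808), 0.0488)
pine (np.int32(1), array([ 448.1, -253.4]), array([45.2, 65.5]), 175.8, np.int32(3456), 0.0487)
endL (np.int32(7), array([ 390.7, -309. ]), array([14.5, 39.9]), 175.5, np.int32(561), 0.0395)
endR (np.int32(6), array([ 492.3, -317.2]), array([14.3, 40.2]), 177.0, np.int32(554), 0.0396)
tape (np.int32(1), array([ 438.5, -314.8]), array([31.7, 51. ]), 87.0, np.int32(1686), 0.0683)
```

drive_tool --newtons 50 --increments '[{"claw": 0.085, "dx": -0.001, "dy": 0, "dz": 0.04, "wx": 0, "wy": 0, "wz": -0.5}, {"claw": 0.085, "dx": 0, "dy": 0, "dz": 0.05, "wx": 0, "wy": 0, "wz": 0}, {"claw": 0.085, "dx": 0, "dy": 0, "dz": 0.05, "wx": 0, "wy": 0, "wz": 0}, {"claw": 0.085, "dx": 0, "dy": 0, "dz": 0.04, "wx": 0, "wy": 0, "wz": 0}, {"claw": 0.085, "dx": 0, "dy": 0, "dz": 0.025, "wx": 0, "wy": 0, "wz": 0}, {"claw": 0.085, "dx": 0, "dy": 0, "dz": 0.015, "wx": 0, "wy": 0, "wz": 0}, {"claw": 0.085, "dx": 0, "dy": 0, "dz": 0, "wx": 0, "wy": 0, "wz": 0}, {"claw": 0.05, "dx": 0, "dy": 0, "dz": 0, "wx": 0, "wy": 0, "wz": 0}, {"claw": 0.05, "dx": 0, "dy": 0, "dz": 0, "wx": 0, "wy": 0, "wz": 0}, {"claw": 0.05, "dx": 0, "dy": 0, "dz": 0, "wx": 0, "wy": 0, "wz": 0}, {"claw": 0.05, "dx": 0, "dy": 0, "dz": 0, "wx": 0, "wy": 0, "wz": 0}, {"claw": 0.05, "dx": 0, "dy": 0, "dz": 0, "wx": 0, "wy": 0, "wz": 0}]'

```text
t: 3.65
eef_pos: [0.4365, -0.3831, 0.0377]
tool_rot: [0.001, 0.738, 0.674, -0.0]
contact_force: [-1.5, 0.4, 6.8]
gripper_width: 0.695
grasp_force: 55.9
```

drive_tool --increments '[{"claw": 0.05, "dx": 0, "dy": 0, "dz": -0.02, "wx": 0, "wy": 0, "wz": 0}, {"claw": 0.05, "dx": 0, "dy": 0, "dz": -0.04, "wx": 0, "wy": 0, "wz": 0}, {"claw": 0.05, "dx": 0, "dy": 0, "dz": -0.04, "wx": 0, "wy": 0, "wz": 0}, {"claw": 0.05, "dx": 0, "dy": 0, "dz": -0.02, "wx": 0, "wy": 0, "wz": 0}, {"claw": 0.05, "dx": 0.023, "dy": 0.007, "dz": 0, "wx": 0, "wy": 0, "wz": 0}, {"claw": 0.05, "dx": 0.04, "dy": 0, "dz": 0, "wx": 0, "wy": 0, "wz": 0}, {"claw": 0.05, "dx": 0.05, "dy": 0, "dz": 0, "wx": 0, "wy": 0, "wz": 0}, {"claw": 0.05, "dx": 0.05, "dy": 0, "dz": 0, "wx": 0, "wy": 0, "wz": 0}, {"claw": 0.05, "dx": 0.05, "dy": 0, "dz": 0, "wx": 0, "wy": 0, "wz": 0}, {"claw": 0.05, "dx": 0.05, "dy": 0, "dz": 0, "wx": 0, "wy": 0, "wz": 0}, {"claw": 0.05, "dx": 0.04, "dy": 0, "dz": 0, "wx": 0, "wy": 0, "wz": 0}, {"claw": 0.05, "dx": 0.02, "dy": 0, "dz": 0, "wx": 0, "wy": 0, "wz": 0}, {"claw": 0.05, "dx": 0, "dy": 0, "dz": 0, "wx": 0, "wy": 0, "wz": -3}, {"claw": 0.05, "dx": 0, "dy": 0, "dz": 0, "wx": 0, "wy": 0, "wz": -3}, {"claw": 0.05, "dx": 0, "dy": 0, "dz": 0, "wx": 0, "wy": 0, "wz": 0}, {"claw": 0.05, "dx": 0, "dy": 0, "dz": 0, "wx": 0, "wy": 0, "wz": 0}]'

```text
t: 5.65
eef_pos: [0.4719, -0.0614, 0.1567]
tool_rot: [0.0, 0.702, 0.712, -0.0]
contact_force: [0.4, -1.1, -4.3]
gripper_width: 0.696
grasp_force: 55.9
```

```bash
python3 w.py w2; python3 - <<'E'
from h import *
p,d=read_camera("side");cv2.imwrite("pics/s2.png",p[:,:,::-1])
E
```

```text
5.65 [ 0.4719 -0.0614  0.1567] 90.75 [ 0.42  0.33 -0.49  2.09  0.22  0.78 -0.19]
```

View pics/w2.png

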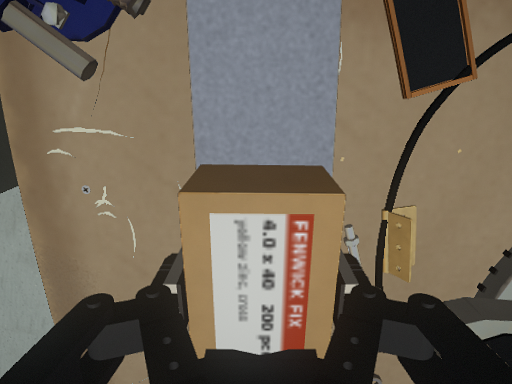

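The box hangs level over the board, and the vise is at the upper left (90,65).

drive_tool --increments '[{"claw": 0.05, "dx": 0, "dy": 0, "dz": 0.03, "wx": 0, "wy": 0, "wz": 0}, {"claw": 0.05, "dx": 0, "dy": 0, "dz": 0.04, "wx": 0, "wy": 0, "wz": 0}, {"claw": 0.05, "dx": 0, "dy": 0, "dz": 0.03, "wx": 0, "wy": 0, "wz": 0}, {"claw": 0.05, "dx": 0, "dy": 0, "dz": 0.01, "wx": 0, "wy": 0, "wz": 0}, {"claw": 0.05, "dx": 0, "dy": 0, "dz": 0.005, "wx": 0, "wy": 0, "wz": 0}, {"claw": 0.05, "dx": 0, "dy": 0, "dz": 0.001, "wx": 0, "wy": 0, "wz": 0}, {"claw": 0.05, "dx": 0, "dy": 0, "dz": 0, "wx": 0, "wy": 0, "wz": 0}]'

```text
t: 6.62
eef_pos: [0.4727, -0.0614, 0.0411]
tool_rot: [0.001, 0.702, 0.712, 0.0]
contact_force: [0.8, 0.1, -4.2]
gripper_width: 0.695
grasp_force: 55.7
```

```bash
python3 - <<'E'
from m import *
W,C=world("w2");z=W[...,2];m=(z>.02)&(z<.3);m[:,180:]=0;m[170:]=0
P=W[m];print(P.min(0).round(3),P.max(0).round(3)); Q=P[P[:,2]>.03]; print(len(Q))
p,d=read_camera("top");C=cam("top");K,k,R,t=C
v,u=np.mgrid[:384,:512];Pq=cast(C,np.c_[u.ravel(),v.ravel()],0.);ray=Pq-t;s=d.ravel()/(ray@R[:,2]);X=t+ray*s[:,None]
s=(X[:,1]>-.0)&(X[:,1]<.3)&(X[:,0]>.36)&(X[:,0]<.5)&(X[:,2]>.02)&(X[:,2]<.3)&(X[:,1]>.02)
print([ (round(x,2),X[s&(X[:,0]>x)][:,1].min().round(3),X[s&(X[:,0]>x)][:,2].max().round(3)) for x in(.37,.39,.41,.42,.43) if (s&(X[:,0]>x)).any()])
E
```

```text
[0.283 0.018 0.02 ] [0.47  0.086 0.274]
3482
[(0.37, np.float64(0.072), np.float64(0.052)), (0.39, np.float64(0.128), np.float64(0.052)), (0.41, np.float64(0.138), np.float64(0.049))]
```

drive_tool --increments '[{"claw": 0.05, "dx": 0, "dy": 0, "dz": 0.0012, "wx": 0, "wy": 0, "wz": 0}, {"claw": 0.05, "dx": 0, "dy": 0, "dz": 0, "wx": 0, "wy": 0, "wz": 0}, {"claw": 0.085, "dx": 0, "dy": 0, "dz": 0, "wx": 0, "wy": 0, "wz": 0}, {"claw": 0.085, "dx": 0, "dy": 0, "dz": 0, "wx": 0, "wy": 0, "wz": 0}, {"claw": 0.085, "dx": 0, "dy": 0, "dz": 0, "wx": 0, "wy": 0, "wz": 0}, {"claw": 0.085, "dx": 0, "dy": 0, "dz": 0, "wx": 0, "wy": 0, "wz": 0}, {"claw": 0.085, "dx": 0, "dy": 0, "dz": -0.02, "wx": 0, "wy": 0, "wz": 0}, {"claw": 0.085, "dx": 0, "dy": 0, "dz": -0.04, "wx": 0, "wy": 0, "wz": 0}, {"claw": 0.085, "dx": 0, "dy": 0, "dz": -0.05, "wx": 0, "wy": 0, "wz": 0}, {"claw": 0.085, "dx": 0, "dy": 0, "dz": -0.05, "wx": 0, "wy": 0, "wz": 0}, {"claw": 0.085, "dx": 0, "dy": 0, "dz": -0.04, "wx": 0, "wy": 0, "wz": 0}, {"claw": 0.085, "dx": 0, "dy": 0, "dz": -0.02, "wx": 0, "wy": 0, "wz": 0}, {"claw": 0.085, "dx": 0, "dy": 0, "dz": 0, "wx": 0, "wy": 0, "wz": 0}, {"claw": 0.085, "dx": 0, "dy": 0, "dz": 0, "wx": 0, "wy": 0, "wz": 0}]'

```text
t: 8.43
eef_pos: [0.4714, -0.0613, 0.2581]
tool_rot: [-0.001, 0.702, 0.712, -0.001]
contact_force: [-0.4, 0.1, -0.3]
gripper_width: 0.997
grasp_force: 0.0
```

```bash
python3 w.py w3
```

```text
8.425 [ 0.4714 -0.0613  0.2581] 90.82 [ 0.48  0.19 -0.54  1.98  0.11  1.   -0.1 ]
```

View pics/w3.png

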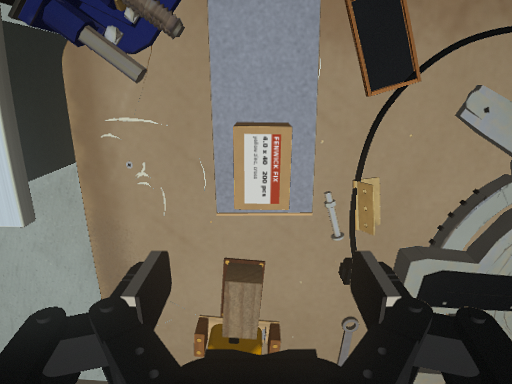

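The box stands flat on the near half of the board (263,165), and the pine block is at (243,300).

```bash
python3 - <<'E'
from m import *
print(byh("w3",.043,.06,(250,160)),byh("w3",.042,.055,(243,300)))
E
```

```text
(np.int32(81), array([472.3, -61.2]), array([60.1, 90.6]), 0.1, np.int32(4809), 0.0508) (np.int32(54), array([ 449.2, -242.4]), array([45.6, 86.4]), 175.7, np.int32(2106), 0.0483)
```

drive_tool --increments '[{"claw": 0.085, "dx": -0.022, "dy": -0.007, "dz": 0, "wx": 0, "wy": 0, "wz": 0}, {"claw": 0.085, "dx": -0.05, "dy": -0.01, "dz": 0, "wx": 0, "wy": 0, "wz": 0}, {"claw": 0.085, "dx": -0.05, "dy": -0.01, "dz": 0, "wx": 0, "wy": 0, "wz": 0}, {"claw": 0.085, "dx": -0.04, "dy": 0, "dz": 0, "wx": 0, "wy": 0, "wz": 0}, {"claw": 0.085, "dx": -0.02, "dy": 0, "dz": 0, "wx": 0, "wy": 0, "wz": 0}, {"claw": 0.085, "dx": 0, "dy": 0, "dz": 0, "wx": 0, "wy": 0, "wz": 5.6}, {"claw": 0.085, "dx": 0, "dy": 0, "dz": 0, "wx": 0, "wy": 0, "wz": 0}, {"claw": 0.085, "dx": 0, "dy": 0, "dz": 0, "wx": 0, "wy": 0, "wz": 0}]'

```text
t: 9.48
eef_pos: [0.4478, -0.2426, 0.2588]
tool_rot: [-0.0, 0.735, 0.678, 0.0]
contact_force: [-1.1, 0.1, -0.2]
gripper_width: 0.996
grasp_force: 0.0
```

```bash
python3 w.py w4; python3 - <<'E'
from m import *
print(byh("w4",.042,.056,(258,180)))
E
```

```text
9.475 [ 0.4478 -0.2426  0.2588] 85.42 [ 0.72  0.23 -0.39  1.92  0.1   1.01  0.2 ]
(np.int32(24), array([ 449.2, -242.8]), array([45. , 85.3]), 176.1, np.int32(3349), 0.0485)
```

drive_tool --newtons 40 --increments '[{"claw": 0.085, "dx": 0, "dy": 0.001, "dz": 0.04, "wx": 0, "wy": 0, "wz": 0}, {"claw": 0.085, "dx": 0, "dy": 0, "dz": 0.05, "wx": 0, "wy": 0, "wz": 0}, {"claw": 0.085, "dx": 0, "dy": 0, "dz": 0.05, "wx": 0, "wy": 0, "wz": 0}, {"claw": 0.085, "dx": 0, "dy": 0, "dz": 0.04, "wx": 0, "wy": 0, "wz": 0}, {"claw": 0.085, "dx": 0, "dy": 0, "dz": 0.025, "wx": 0, "wy": 0, "wz": 0}, {"claw": 0.085, "dx": 0, "dy": 0, "dz": 0.017, "wx": 0, "wy": 0, "wz": 0}, {"claw": 0.085, "dx": 0, "dy": 0, "dz": 0, "wx": 0, "wy": 0, "wz": 0}, {"claw": 0.035, "dx": 0, "dy": 0, "dz": 0, "wx": 0, "wy": 0, "wz": 0}, {"claw": 0.035, "dx": 0, "dy": 0, "dz": 0, "wx": 0, "wy": 0, "wz": 0}, {"claw": 0.035, "dx": 0, "dy": 0, "dz": 0, "wx": 0, "wy": 0, "wz": 0}, {"claw": 0.035, "dx": 0, "dy": 0, "dz": 0, "wx": 0, "wy": 0, "wz": 0}, {"claw": 0.035, "dx": 0, "dy": 0, "dz": 0, "wx": 0, "wy": 0, "wz": 0}, {"claw": 0.035, "dx": 0, "dy": 0, "dz": 0, "wx": 0, "wy": 0, "wz": 0}]'

```text
t: 11.15
eef_pos: [0.4494, -0.2441, 0.0382]
tool_rot: [0.001, 0.736, 0.677, 0.0]
contact_force: [-0.2, 0.2, 7.6]
gripper_width: 0.522
grasp_force: 41.3
```

drive_tool --increments '[{"claw": 0.035, "dx": 0, "dy": 0, "dz": -0.02, "wx": 0, "wy": 0, "wz": 0}, {"claw": 0.035, "dx": 0, "dy": 0, "dz": -0.04, "wx": 0, "wy": 0, "wz": 0}, {"claw": 0.035, "dx": 0, "dy": 0, "dz": -0.04, "wx": 0, "wy": 0, "wz": 0}, {"claw": 0.035, "dx": 0, "dy": 0, "dz": -0.02, "wx": 0, "wy": 0, "wz": 0}, {"claw": 0.035, "dx": 0.025, "dy": -0.002, "dz": 0, "wx": 0, "wy": 0, "wz": 0}, {"claw": 0.035, "dx": 0.05, "dy": 0, "dz": 0, "wx": 0, "wy": 0, "wz": 0}, {"claw": 0.035, "dx": 0.05, "dy": 0, "dz": 0, "wx": 0, "wy": 0, "wz": 0}, {"claw": 0.035, "dx": 0.05, "dy": 0, "dz": 0, "wx": 0, "wy": 0, "wz": 0}, {"claw": 0.035, "dx": 0.05, "dy": 0, "dz": 0, "wx": 0, "wy": 0, "wz": 0}, {"claw": 0.035, "dx": 0.05, "dy": 0, "dz": 0, "wx": 0, "wy": 0, "wz": 0}, {"claw": 0.035, "dx": 0.03, "dy": 0, "dz": 0, "wx": 0, "wy": 0, "wz": 0}, {"claw": 0.035, "dx": 0, "dy": 0, "dz": 0, "wx": 0, "wy": 0, "wz": -5}, {"claw": 0.035, "dx": 0, "dy": 0, "dz": 0, "wx": 0, "wy": 0, "wz": 0}, {"claw": 0.035, "dx": 0, "dy": 0, "dz": 0.04, "wx": 0, "wy": 0, "wz": 0}, {"claw": 0.035, "dx": 0, "dy": 0, "dz": 0.04, "wx": 0, "wy": 0, "wz": 0}, {"claw": 0.035, "dx": 0, "dy": 0, "dz": 0.025, "wx": 0, "wy": 0, "wz": 0}, {"claw": 0.035, "dx": 0, "dy": 0, "dz": 0.01, "wx": 0, "wy": 0, "wz": 0}, {"claw": 0.035, "dx": 0, "dy": 0, "dz": 0.001, "wx": 0, "wy": 0, "wz": 0}, {"claw": 0.035, "dx": 0, "dy": 0, "dz": 0, "wx": 0, "wy": 0, "wz": 0}]'

```text
t: 13.52
eef_pos: [0.4728, 0.0604, 0.042]
tool_rot: [0.001, 0.706, 0.708, 0.001]
contact_force: [-0.4, 0.6, -1.2]
gripper_width: 0.522
grasp_force: 41.0
```

drive_tool --increments '[{"claw": 0.035, "dx": 0, "dy": 0, "dz": 0.0018, "wx": 0, "wy": 0, "wz": 0}, {"claw": 0.035, "dx": 0, "dy": 0, "dz": 0, "wx": 0, "wy": 0, "wz": 0}, {"claw": 0.085, "dx": 0, "dy": 0, "dz": 0, "wx": 0, "wy": 0, "wz": 0}, {"claw": 0.085, "dx": 0, "dy": 0, "dz": 0, "wx": 0, "wy": 0, "wz": 0}, {"claw": 0.085, "dx": 0, "dy": 0, "dz": 0, "wx": 0, "wy": 0, "wz": 0}, {"claw": 0.085, "dx": 0, "dy": 0, "dz": 0, "wx": 0, "wy": 0, "wz": 0}, {"claw": 0.085, "dx": 0, "dy": 0, "dz": -0.02, "wx": 0, "wy": 0, "wz": 0}, {"claw": 0.085, "dx": 0, "dy": 0, "dz": -0.04, "wx": 0, "wy": 0, "wz": 0}, {"claw": 0.085, "dx": 0, "dy": 0, "dz": -0.05, "wx": 0, "wy": 0, "wz": 0}, {"claw": 0.085, "dx": 0, "dy": 0, "dz": -0.05, "wx": 0, "wy": 0, "wz": 0}, {"claw": 0.085, "dx": 0, "dy": 0, "dz": -0.04, "wx": 0, "wy": 0, "wz": 0}, {"claw": 0.085, "dx": 0, "dy": 0, "dz": -0.02, "wx": 0, "wy": 0, "wz": 0}, {"claw": 0.085, "dx": 0, "dy": 0, "dz": 0, "wx": 0, "wy": 0, "wz": 0}, {"claw": 0.085, "dx": 0, "dy": 0, "dz": 0, "wx": 0, "wy": 0, "wz": 0}]'

```text
t: 15.28
eef_pos: [0.4714, 0.0602, 0.2583]
tool_rot: [-0.0, 0.706, 0.708, -0.001]
contact_force: [0.4, 0.1, -0.0]
gripper_width: 0.994
grasp_force: 0.0
```

```bash
python3 w.py w5; python3 - <<'E'
from m import *
p,_=read_camera("top");C=cam("top")
W,C=world("w5")
p=cv2.imread("pics/w5.png");
# box/pine expected pixels: highest comps
for X in((472.3,-61.2),(472.5,60.)):
    d=np.hypot(W[...,0]*1000-X[0],W[...,1]*1000-X[1])+1e6*(abs(W[...,2]-.05)>.008);v,u=np.unravel_index(d.argmin(),d.shape);print((u,v),d.min(),byh("w5",.043,.06,(u,v)))
H,S,V=hsv(p[:,:,::-1].copy())
# tray: floor dark
m=(V<60)&(abs(W[...,0]-.6)<.08)&(abs(W[...,1]-.077)<.08)
print("tray",rect(C,m,.004,np.argwhere(m).mean(0)[::-1]))
E
```

```text
15.275 [0.4714 0.0602 0.2583] 90.21 [ 0.26  0.19 -0.58  1.98  0.13  1.   -0.37]
(np.int64(261), np.int64(271)) 0.16895982215727268 (np.int32(310), array([472.4, -60.6]), array([60.4, 89.8]), 0.4, np.int32(3530), 0.0508)
(np.int64(262), np.int64(169)) 0.09229424586129666 (np.int32(242), array([472.4,  61.9]), array([44.7, 84.8]), 1.2, np.int32(3407), 0.0506)
tray (array([ 768.6, -199.4]), array([168.8, 329.5]), -68.2, np.int32(6613))
```

View pics/w5.png

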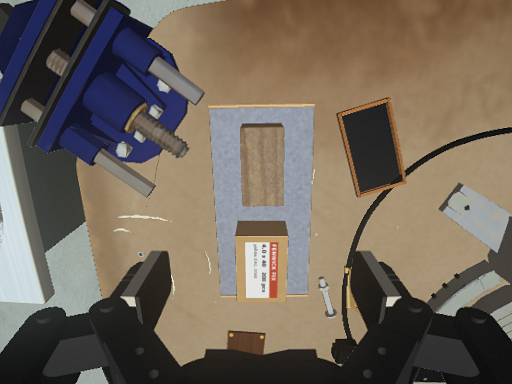

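The block stands on the far half of the board (262,165), beside the box. The tray is at (370,147).

```bash
python3 - <<'E'
from m import *
W,C=world("w5");p=cv2.imread("pics/w5.png")[:,:,::-1].copy();H,S,V=hsv(p)
print(W[147,370],cast(C,(370,147),.004),V[147,370])
m=np.zeros(V.shape,np.uint8);m[90:205,330:412]=1;w=W[...,2]
m2=m*(V<60);print("inner",rect(C,m2,.004,(370,147)))
m3=(m*(w>.0065)).astype(np.uint8);P=W[m3>0][:,:2]*1000;print("rim",cv2.minAreaRect(P.astype(np.float32)),len(P))
# pads? board
E
```

```text
[0.60105691 0.07641044 0.00270034] [[0.60060347 0.07662904 0.004     ]] 37
inner (array([604.5,  73.9]), array([53.2, 98.3]), -71.5, np.int32(3399))
rim ((575.8673095703125, 102.644287109375), (99.96061706542969, 198.30906677246094), 44.074302673339844) 1081
```

drive_tool --increments '[{"claw": 0.085, "dx": -0.024, "dy": 0, "dz": 0, "wx": 0, "wy": 0, "wz": 0}, {"claw": 0.085, "dx": -0.05, "dy": -0.005, "dz": 0, "wx": 0, "wy": 0, "wz": 0}, {"claw": 0.085, "dx": -0.05, "dy": -0.005, "dz": 0, "wx": 0, "wy": 0, "wz": 0}, {"claw": 0.085, "dx": -0.05, "dy": -0.005, "dz": 0, "wx": 0, "wy": 0, "wz": 0}, {"claw": 0.085, "dx": -0.05, "dy": -0.005, "dz": 0, "wx": 0, "wy": 0, "wz": 0}, {"claw": 0.085, "dx": -0.05, "dy": -0.005, "dz": 0, "wx": 0, "wy": 0, "wz": 0}, {"claw": 0.085, "dx": -0.05, "dy": -0.005, "dz": 0, "wx": 0, "wy": 0, "wz": 0}, {"claw": 0.085, "dx": -0.03, "dy": 0, "dz": 0, "wx": 0, "wy": 0, "wz": 0}, {"claw": 0.085, "dx": -0.02, "dy": 0, "dz": 0, "wx": 0, "wy": 0, "wz": 0}, {"claw": 0.085, "dx": 0, "dy": 0, "dz": 0, "wx": 0, "wy": 0, "wz": 5}, {"claw": 0.085, "dx": 0, "dy": 0, "dz": 0, "wx": 0, "wy": 0, "wz": 0}, {"claw": 0.085, "dx": 0, "dy": 0, "dz": 0, "wx": 0, "wy": 0, "wz": 0}]'

```text
t: 16.88
eef_pos: [0.4437, -0.3129, 0.259]
tool_rot: [-0.0, 0.735, 0.678, 0.0]
contact_force: [-0.9, 0.0, 0.2]
gripper_width: 0.998
grasp_force: 0.0
```

```bash
python3 w.py w6; python3 - <<'E'
from m import *
W,C=world("w6")
d=np.hypot(W[...,0]-.4385,W[...,1]+.3148)+9*(W[...,2]<.055);v,u=np.unravel_index(d.argmin(),d.shape);print((u,v),byh("w6",.05,.09,(u,v)))
p=cv2.imread("pics/w6.png");H,S,V=hsv(p[:,:,::-1].copy());print(rect(C,(H>18)&(H<32)&(S>170)&(V>90),.065,(u,v)))
E
```

```text
16.875 [ 0.4437 -0.3129  0.259 ] 85.39 [ 0.75  0.28 -0.3   1.85  0.09  1.03  0.33]
(np.int64(256), np.int64(176)) (np.int32(2), array([ 439.8, -314.2]), array([32.4, 70.1]), 87.1, np.int32(2045), 0.0667)
(array([ 439.3, -308.9]), array([42.3, 65.9]), -4.5, np.int32(2269))
```

View pics/w6.png

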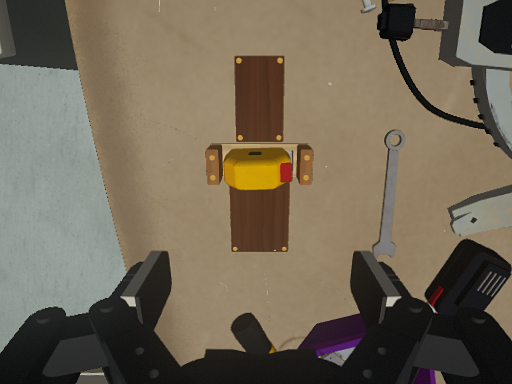

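The pads are empty, at (260,98) and (260,218). The tape is still in its cradle at (257,169), with its red end toward +x.

```bash
python3 - <<'E'
from m import *
W,C=world("w6");p=cv2.imread("pics/w6.png")[:,:,::-1].copy();H,S,V=hsv(p)
f=lambda q:cast(C,q,.004)[:,:2]*1000
for n,q in(("blockpad",[(235.5,56),(284,56),(283.5,141),(236,141)]),("boxpad far corners",[(231,251.5),(289,251.5)])):
    P=f(q);print(n,P.mean(0).round(1),P.round(1).tolist())
m=(V<110)&(H<14)&(S>80);print(rect(C,m,.004,(260,98)),rect(C,m,.004,(260,222)))
E
```

```text
blockpad [ 448.1 -243.7] [[425.4, -194.9], [478.3, -199.1], [472.1, -292.6], [416.7, -288.2]]
boxpad far corners [ 433.1 -434.6] [[395.2, -431.6], [471.1, -437.6]]
(array([ 447.3, -243.7]), array([54.5, 93.7]), 85.4, np.int32(3978)) (array([ 435.9, -386.9]), array([73.1, 94. ]), 85.5, np.int32(3571))
```

drive_tool --newtons 50 --increments '[{"claw": 0.085, "dx": 0, "dy": 0, "dz": 0, "wx": 0, "wy": 0, "wz": -10}, {"claw": 0.085, "dx": 0, "dy": 0, "dz": 0, "wx": 0, "wy": 0, "wz": -10}, {"claw": 0.085, "dx": 0, "dy": 0, "dz": 0, "wx": 0, "wy": 0, "wz": -10}, {"claw": 0.085, "dx": 0, "dy": 0, "dz": 0, "wx": 0, "wy": 0, "wz": -10}, {"claw": 0.085, "dx": 0, "dy": 0, "dz": 0, "wx": 0, "wy": 0, "wz": -10}, {"claw": 0.085, "dx": 0, "dy": 0, "dz": 0, "wx": 0, "wy": 0, "wz": -10}, {"claw": 0.085, "dx": 0, "dy": 0, "dz": 0, "wx": 0, "wy": 0, "wz": -10}, {"claw": 0.085, "dx": 0, "dy": 0, "dz": 0, "wx": 0, "wy": 0, "wz": -10}, {"claw": 0.085, "dx": 0, "dy": 0, "dz": 0, "wx": 0, "wy": 0, "wz": -10}, {"claw": 0.085, "dx": 0.003, "dy": -0.001, "dz": 0.03, "wx": 0, "wy": 0, "wz": 0}, {"claw": 0.085, "dx": 0, "dy": 0, "dz": 0.03, "wx": 0, "wy": 0, "wz": 0}, {"claw": 0.085, "dx": 0, "dy": 0, "dz": 0, "wx": 0, "wy": 0, "wz": 0}, {"claw": 0.085, "dx": 0, "dy": 0, "dz": 0, "wx": 0, "wy": 0, "wz": 0}]'

```text
t: 18.55
eef_pos: [0.4411, -0.3145, 0.2004]
tool_rot: [0.001, 0.041, 0.999, -0.0]
contact_force: [-0.4, -0.6, 0.1]
gripper_width: 0.996
grasp_force: 0.0
```

```bash
python3 w.py w7; python3 - <<'E'
from m import *
W,C=world("w7")
d=np.hypot(W[...,0]-.4385,W[...,1]+.3148)+9*(W[...,2]<.055);v,u=np.unravel_index(d.argmin(),d.shape);print((u,v),byh("w7",.05,.09,(u,v)))
E
```

```text
18.55 [ 0.4411 -0.3145  0.2004] 175.27 [ 0.95  0.37 -0.54  1.9   0.24  0.93  1.78]
(np.int64(259), np.int64(188)) (np.int32(3), array([ 439.3, -314.9]), array([32.3, 70.7]), 86.3, np.int32(2865), 0.0671)
```

View pics/w7.png

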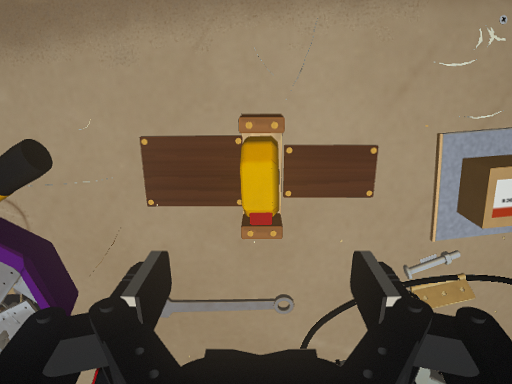

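The tape lies square between the finger lines at (260,180), clear of the spanner. I'll descend and grip it.

drive_tool --newtons 50 --increments '[{"claw": 0.085, "dx": 0, "dy": 0, "dz": 0.03, "wx": 0, "wy": 0, "wz": 0}, {"claw": 0.085, "dx": 0, "dy": 0, "dz": 0.04, "wx": 0, "wy": 0, "wz": 0}, {"claw": 0.085, "dx": 0, "dy": 0, "dz": 0.04, "wx": 0, "wy": 0, "wz": 0}, {"claw": 0.085, "dx": 0, "dy": 0, "dz": 0.025, "wx": 0, "wy": 0, "wz": 0}, {"claw": 0.085, "dx": 0, "dy": 0, "dz": 0.012, "wx": 0, "wy": 0, "wz": 0}, {"claw": 0.085, "dx": 0, "dy": 0, "dz": 0, "wx": 0, "wy": 0, "wz": 0}, {"claw": 0.022, "dx": 0, "dy": 0, "dz": 0, "wx": 0, "wy": 0, "wz": 0}, {"claw": 0.022, "dx": 0, "dy": 0, "dz": 0, "wx": 0, "wy": 0, "wz": 0}, {"claw": 0.022, "dx": 0, "dy": 0, "dz": 0, "wx": 0, "wy": 0, "wz": 0}, {"claw": 0.022, "dx": 0, "dy": 0, "dz": 0, "wx": 0, "wy": 0, "wz": 0}, {"claw": 0.022, "dx": 0, "dy": 0, "dz": 0, "wx": 0, "wy": 0, "wz": 0}, {"claw": 0.022, "dx": 0, "dy": 0, "dz": 0, "wx": 0, "wy": 0, "wz": 0}]'

```text
t: 20.1
eef_pos: [0.4408, -0.3143, 0.0533]
tool_rot: [0.0, 0.042, 0.999, -0.0]
contact_force: [-1.5, 1.9, 8.3]
gripper_width: 0.369
grasp_force: 49.1
```

drive_tool --increments '[{"claw": 0.022, "dx": 0, "dy": 0, "dz": -0.02, "wx": 0, "wy": 0, "wz": 0}, {"claw": 0.022, "dx": 0, "dy": 0, "dz": -0.04, "wx": 0, "wy": 0, "wz": 0}, {"claw": 0.022, "dx": 0, "dy": 0, "dz": -0.04, "wx": 0, "wy": 0, "wz": 0}, {"claw": 0.022, "dx": 0, "dy": 0, "dz": -0.04, "wx": 0, "wy": 0, "wz": 0}, {"claw": 0.022, "dx": 0, "dy": 0, "dz": -0.01, "wx": 0, "wy": 0, "wz": 0}, {"claw": 0.022, "dx": 0, "dy": 0, "dz": 0, "wx": 0, "wy": 0, "wz": 9.5}, {"claw": 0.022, "dx": 0, "dy": 0, "dz": 0, "wx": 0, "wy": 0, "wz": 9.5}, {"claw": 0.022, "dx": 0, "dy": 0, "dz": 0, "wx": 0, "wy": 0, "wz": 9.5}, {"claw": 0.022, "dx": 0, "dy": 0, "dz": 0, "wx": 0, "wy": 0, "wz": 9.5}, {"claw": 0.022, "dx": 0, "dy": 0, "dz": 0, "wx": 0, "wy": 0, "wz": 9.5}, {"claw": 0.022, "dx": 0, "dy": 0, "dz": 0, "wx": 0, "wy": 0, "wz": 9.5}, {"claw": 0.022, "dx": 0, "dy": 0, "dz": 0, "wx": 0, "wy": 0, "wz": 9.8}, {"claw": 0.022, "dx": 0, "dy": 0, "dz": 0, "wx": 0, "wy": 0, "wz": 0}]'

```text
t: 21.72
eef_pos: [0.4396, -0.314, 0.2013]
tool_rot: [-0.001, 0.584, 0.812, -0.0]
contact_force: [-0.0, 0.0, -4.2]
gripper_width: 0.372
grasp_force: 50.2
```

drive_tool --increments '[{"claw": 0.022, "dx": 0.02, "dy": 0.008, "dz": 0, "wx": 0, "wy": 0, "wz": 0}, {"claw": 0.022, "dx": 0.04, "dy": 0.016, "dz": 0, "wx": 0, "wy": 0, "wz": 0}, {"claw": 0.022, "dx": 0.04, "dy": 0.016, "dz": 0, "wx": 0, "wy": 0, "wz": 0}, {"claw": 0.022, "dx": 0.04, "dy": 0.016, "dz": 0, "wx": 0, "wy": 0, "wz": 0}, {"claw": 0.022, "dx": 0.04, "dy": 0.016, "dz": 0, "wx": 0, "wy": 0, "wz": 0}, {"claw": 0.022, "dx": 0.04, "dy": 0.016, "dz": 0, "wx": 0, "wy": 0, "wz": 0}, {"claw": 0.022, "dx": 0.04, "dy": 0.016, "dz": 0, "wx": 0, "wy": 0, "wz": 0}, {"claw": 0.022, "dx": 0.04, "dy": 0.016, "dz": 0, "wx": 0, "wy": 0, "wz": 0}, {"claw": 0.022, "dx": 0.04, "dy": 0.016, "dz": 0, "wx": 0, "wy": 0, "wz": 0}, {"claw": 0.022, "dx": 0.022, "dy": 0.006, "dz": 0, "wx": 0, "wy": 0, "wz": 0}, {"claw": 0.022, "dx": -0.008, "dy": 0.025, "dz": 0, "wx": 0, "wy": 0, "wz": 0}, {"claw": 0.022, "dx": -0.014, "dy": 0.04, "dz": 0, "wx": 0, "wy": 0, "wz": 0}, {"claw": 0.022, "dx": -0.013, "dy": 0.04, "dz": 0, "wx": 0, "wy": 0, "wz": 0}, {"claw": 0.022, "dx": -0.01, "dy": 0.03, "dz": 0, "wx": 0, "wy": 0, "wz": 0}, {"claw": 0.022, "dx": 0, "dy": 0, "dz": 0, "wx": 0, "wy": 0, "wz": 0}, {"claw": 0.022, "dx": 0, "dy": 0, "dz": 0, "wx": 0, "wy": 0, "wz": 0}]'

```text
t: 23.72
eef_pos: [0.6016, 0.0747, 0.2017]
tool_rot: [-0.001, 0.584, 0.812, -0.0]
contact_force: [-0.1, -0.2, -3.7]
gripper_width: 0.377
grasp_force: 50.5
```

```bash
python3 w.py w8
```

```text
23.725 [0.6016 0.0747 0.2017] 108.56 [ 0.14  0.47 -0.49  1.75  0.26  0.99 -0.12]
```

View pics/w8.png

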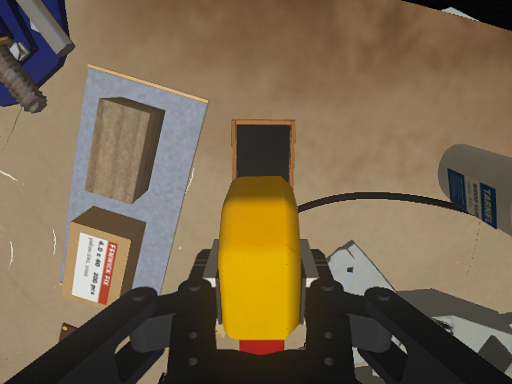

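The tape is held upright with its red end at the bottom of the frame. The tray's far rim shows at (232..295,120).

```bash
python3 - <<'E'
from m import *
W,C=world("w8")
P=cast(C,[(232.5,120.5),(295,120.5)],.009)[:,:2]*1000;v=P[1]-P[0];L=np.array([-v[1],v[0]])/np.hypot(*v)
print(P.round(1),np.hypot(*v),np.degrees(np.arctan2(v[1],v[0])))
for s in(1,-1): print((P.mean(0)+s*53*L).round(1))
Q=cast(C,[(237,124.5),(290.5,124.5)],.004)[:,:2]*1000
# yellow extents
z=W[...,2];print("tape top z",np.percentile(z[180:340,230:290],[5,50,95]).round(3),Q)
E
```

```text
[[559.3 115.1]
 [616.1 134.2]] 59.90009159388038 18.646759183734783
[570.7 174.9]
[604.6  74.4]
tape top z [0.181 0.216 0.218] [[564.36116885 112.21488284]
 [613.88464993 128.92623808]]
```

drive_tool --increments '[{"claw": 0.022, "dx": -0.001, "dy": 0.003, "dz": 0.02, "wx": 0, "wy": 0, "wz": 0}, {"claw": 0.022, "dx": 0, "dy": 0, "dz": 0.04, "wx": 0, "wy": 0, "wz": 0}, {"claw": 0.022, "dx": 0, "dy": 0, "dz": 0.04, "wx": 0, "wy": 0, "wz": 0}, {"claw": 0.022, "dx": 0, "dy": 0, "dz": 0.03, "wx": 0, "wy": 0, "wz": 0}, {"claw": 0.022, "dx": 0, "dy": 0, "dz": 0.012, "wx": 0, "wy": 0, "wz": 0}, {"claw": 0.022, "dx": 0, "dy": 0, "dz": 0.004, "wx": 0, "wy": 0, "wz": 0}, {"claw": 0.022, "dx": 0, "dy": 0, "dz": 0, "wx": 0, "wy": 0, "wz": 0}, {"claw": 0.022, "dx": 0, "dy": 0, "dz": 0, "wx": 0, "wy": 0, "wz": 0}]'

```text
t: 24.78
eef_pos: [0.6071, 0.074, 0.0575]
tool_rot: [0.001, 0.585, 0.811, 0.001]
contact_force: [-0.5, 0.1, -4.4]
gripper_width: 0.365
grasp_force: 50.5
```

drive_tool --increments '[{"claw": 0.022, "dx": 0.001, "dy": -0.002, "dz": 0.002, "wx": 0, "wy": 0, "wz": 0}, {"claw": 0.022, "dx": 0, "dy": 0, "dz": 0.0015, "wx": 0, "wy": 0, "wz": 0}, {"claw": 0.022, "dx": 0, "dy": 0, "dz": 0.0005, "wx": 0, "wy": 0, "wz": 0}, {"claw": 0.022, "dx": 0, "dy": 0, "dz": 0, "wx": 0, "wy": 0, "wz": 0}, {"claw": 0.022, "dx": 0, "dy": 0, "dz": 0, "wx": 0, "wy": 0, "wz": 0}]'

```text
t: 25.4
eef_pos: [0.6041, 0.0743, 0.0533]
tool_rot: [0.0, 0.585, 0.811, -0.0]
contact_force: [-3.7, -1.8, 5.7]
gripper_width: 0.371
grasp_force: 48.6
```

drive_tool --increments '[{"claw": 0.06, "dx": 0, "dy": 0, "dz": 0, "wx": 0, "wy": 0, "wz": 0}, {"claw": 0.06, "dx": 0, "dy": 0, "dz": 0, "wx": 0, "wy": 0, "wz": 0}, {"claw": 0.06, "dx": 0, "dy": 0, "dz": 0, "wx": 0, "wy": 0, "wz": 0}, {"claw": 0.06, "dx": 0, "dy": 0, "dz": 0, "wx": 0, "wy": 0, "wz": 0}, {"claw": 0.06, "dx": 0, "dy": 0, "dz": -0.02, "wx": 0, "wy": 0, "wz": 0}, {"claw": 0.06, "dx": 0, "dy": 0, "dz": -0.04, "wx": 0, "wy": 0, "wz": 0}, {"claw": 0.06, "dx": 0, "dy": 0, "dz": -0.05, "wx": 0, "wy": 0, "wz": 0}, {"claw": 0.085, "dx": 0, "dy": 0, "dz": -0.05, "wx": 0, "wy": 0, "wz": 0}, {"claw": 0.085, "dx": 0, "dy": 0, "dz": -0.04, "wx": 0, "wy": 0, "wz": 0}, {"claw": 0.085, "dx": 0, "dy": 0, "dz": 0, "wx": 0, "wy": 0, "wz": 0}, {"claw": 0.085, "dx": 0, "dy": 0, "dz": 0, "wx": 0, "wy": 0, "wz": 0}]'

```text
t: 26.78
eef_pos: [0.6037, 0.074, 0.2527]
tool_rot: [0.0, 0.585, 0.811, -0.0]
contact_force: [-0.1, 0.1, 1.1]
gripper_width: 0.995
grasp_force: 0.0
```

```bash
python3 w.py w9; python3 - <<'E'
from m import *
W,C=world("w9")
d=np.hypot(W[...,0]-.604,W[...,1]-.075)+9*(W[...,2]<.055);v,u=np.unravel_index(d.argmin(),d.shape);print((u,v),byh("w9",.05,.09,(u,v)))
for X in((472.3,-61.2),(472.5,60.)):
    d=np.hypot(W[...,0]*1000-X[0],W[...,1]*1000-X[1])+1e6*(abs(W[...,2]-.05)>.008);v,u=np.unravel_index(d.argmin(),d.shape);print((u,v),byh("w9",.043,.06,(u,v)))
E
```

```text
26.775 [0.6037 0.074  0.2527] 108.42 [ 0.16  0.42 -0.51  1.7   0.23  1.08 -0.1 ]
(np.int64(261), np.int64(174)) (np.int32(21), array([602.1,  75.4]), array([32.1, 70.9]), 19.2, np.int32(2053), 0.0669)
(np.int64(113), np.int64(245)) (np.int32(57), array([472.5, -61.6]), array([60.8, 91. ]), 0.1, np.int32(3623), 0.0507)
(np.int64(134), np.int64(144)) (np.int32(34), array([472.8,  61.5]), array([45.6, 85.5]), 1.3, np.int32(3731), 0.0505)
```

View pics/w9.png

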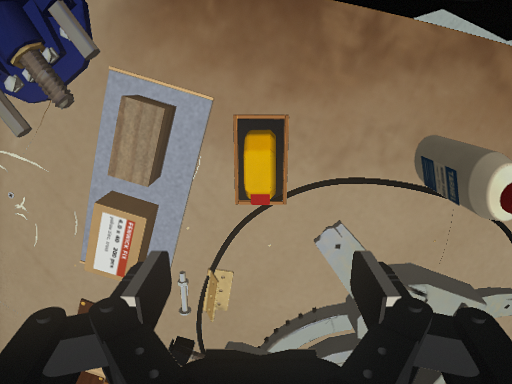

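The tape stands in the tray at (260,160), about 2 mm off centre by depth, and the box and block are still on the board. Next I'll fetch the block.

drive_tool --newtons 40 --increments '[{"claw": 0.085, "dx": 0, "dy": 0, "dz": 0, "wx": 0, "wy": 0, "wz": 8.7}, {"claw": 0.085, "dx": 0, "dy": 0, "dz": 0, "wx": 0, "wy": 0, "wz": 8.7}, {"claw": 0.085, "dx": -0.002, "dy": -0.021, "dz": 0, "wx": 0, "wy": 0, "wz": 0}, {"claw": 0.085, "dx": -0.004, "dy": -0.04, "dz": 0, "wx": 0, "wy": 0, "wz": 0}, {"claw": 0.085, "dx": -0.004, "dy": -0.04, "dz": 0, "wx": 0, "wy": 0, "wz": 0}, {"claw": 0.085, "dx": 0, "dy": -0.03, "dz": 0, "wx": 0, "wy": 0, "wz": 0}, {"claw": 0.085, "dx": 0, "dy": 0, "dz": 0.03, "wx": 0, "wy": 0, "wz": 0}, {"claw": 0.085, "dx": 0, "dy": 0, "dz": 0.04, "wx": 0, "wy": 0, "wz": 0}, {"claw": 0.085, "dx": 0, "dy": 0, "dz": 0.04, "wx": 0, "wy": 0, "wz": 0}, {"claw": 0.085, "dx": 0, "dy": 0, "dz": 0.03, "wx": 0, "wy": 0, "wz": 0}, {"claw": 0.085, "dx": 0, "dy": 0, "dz": 0, "wx": 0, "wy": 0, "wz": 0}, {"claw": 0.085, "dx": 0, "dy": 0, "dz": 0, "wx": 0, "wy": 0, "wz": 0}]'

```text
t: 28.32
eef_pos: [0.4734, 0.062, 0.1128]
tool_rot: [-0.0, 0.701, 0.713, 0.0]
contact_force: [0.2, -0.2, 0.2]
gripper_width: 0.994
grasp_force: 0.0
```

drive_tool --newtons 40 --increments '[{"claw": 0.085, "dx": 0, "dy": 0, "dz": 0.03, "wx": 0, "wy": 0, "wz": 0}, {"claw": 0.085, "dx": 0, "dy": 0, "dz": 0.027, "wx": 0, "wy": 0, "wz": 0}, {"claw": 0.085, "dx": 0, "dy": 0, "dz": 0.016, "wx": 0, "wy": 0, "wz": 0}, {"claw": 0.085, "dx": 0, "dy": 0, "dz": 0, "wx": 0, "wy": 0, "wz": 0}, {"claw": 0.035, "dx": 0, "dy": 0, "dz": 0, "wx": 0, "wy": 0, "wz": 0}, {"claw": 0.035, "dx": 0, "dy": 0, "dz": 0, "wx": 0, "wy": 0, "wz": 0}, {"claw": 0.035, "dx": 0, "dy": 0, "dz": 0, "wx": 0, "wy": 0, "wz": 0}, {"claw": 0.035, "dx": 0, "dy": 0, "dz": 0, "wx": 0, "wy": 0, "wz": 0}, {"claw": 0.035, "dx": 0, "dy": 0, "dz": 0, "wx": 0, "wy": 0, "wz": 0}, {"claw": 0.035, "dx": 0, "dy": 0, "dz": 0, "wx": 0, "wy": 0, "wz": 0}]'

```text
t: 29.58
eef_pos: [0.4739, 0.0619, 0.0402]
tool_rot: [0.001, 0.701, 0.713, 0.001]
contact_force: [-1.2, 0.5, 6.8]
gripper_width: 0.521
grasp_force: 41.6
```

drive_tool --increments '[{"claw": 0.035, "dx": 0, "dy": 0, "dz": -0.02, "wx": 0, "wy": 0, "wz": 0}, {"claw": 0.035, "dx": 0, "dy": 0, "dz": -0.04, "wx": 0, "wy": 0, "wz": 0}, {"claw": 0.035, "dx": 0, "dy": 0, "dz": -0.04, "wx": 0, "wy": 0, "wz": 0}, {"claw": 0.035, "dx": 0, "dy": 0, "dz": -0.02, "wx": 0, "wy": 0, "wz": 5.7}, {"claw": 0.035, "dx": -0.026, "dy": -0.001, "dz": 0, "wx": 0, "wy": 0, "wz": 0}, {"claw": 0.035, "dx": -0.05, "dy": 0, "dz": 0, "wx": 0, "wy": 0, "wz": 0}, {"claw": 0.035, "dx": -0.05, "dy": 0, "dz": 0, "wx": 0, "wy": 0, "wz": 0}, {"claw": 0.035, "dx": -0.05, "dy": 0, "dz": 0, "wx": 0, "wy": 0, "wz": 0}, {"claw": 0.035, "dx": -0.05, "dy": 0, "dz": 0, "wx": 0, "wy": 0, "wz": 0}, {"claw": 0.035, "dx": -0.05, "dy": 0, "dz": 0, "wx": 0, "wy": 0, "wz": 0}, {"claw": 0.035, "dx": -0.03, "dy": 0, "dz": 0, "wx": 0, "wy": 0, "wz": 0}, {"claw": 0.035, "dx": 0, "dy": 0, "dz": 0, "wx": 0, "wy": 0, "wz": 0}, {"claw": 0.035, "dx": 0, "dy": 0, "dz": 0.04, "wx": 0, "wy": 0, "wz": 0}, {"claw": 0.035, "dx": 0, "dy": 0, "dz": 0.03, "wx": 0, "wy": 0, "wz": 0}, {"claw": 0.035, "dx": 0, "dy": 0, "dz": 0, "wx": 0, "wy": 0, "wz": 0}, {"claw": 0.035, "dx": 0, "dy": 0, "dz": 0, "wx": 0, "wy": 0, "wz": 0}]'

```text
t: 31.58
eef_pos: [0.448, -0.2426, 0.0903]
tool_rot: [0.0, 0.735, 0.678, 0.0]
contact_force: [0.4, 0.2, -0.5]
gripper_width: 0.523
grasp_force: 41.2
```

drive_tool --increments '[{"claw": 0.035, "dx": -0.001, "dy": 0, "dz": 0.025, "wx": 0, "wy": 0, "wz": 0}, {"claw": 0.035, "dx": 0, "dy": 0, "dz": 0.015, "wx": 0, "wy": 0, "wz": 0}, {"claw": 0.035, "dx": 0, "dy": 0, "dz": 0.01, "wx": 0, "wy": 0, "wz": 0}, {"claw": 0.035, "dx": 0, "dy": 0, "dz": 0.0005, "wx": 0, "wy": 0, "wz": 0}, {"claw": 0.035, "dx": 0, "dy": 0, "dz": 0, "wx": 0, "wy": 0, "wz": 0}, {"claw": 0.035, "dx": 0, "dy": 0, "dz": 0, "wx": 0, "wy": 0, "wz": 0}]'

```text
t: 32.33
eef_pos: [0.4474, -0.2442, 0.0392]
tool_rot: [0.0, 0.735, 0.678, 0.0]
contact_force: [-0.1, -1.0, -0.6]
gripper_width: 0.521
grasp_force: 41.1
```

drive_tool --increments '[{"claw": 0.035, "dx": 0, "dy": 0, "dz": 0.001, "wx": 0, "wy": 0, "wz": 0}, {"claw": 0.035, "dx": 0, "dy": 0, "dz": 0, "wx": 0, "wy": 0, "wz": 0}, {"claw": 0.085, "dx": 0, "dy": 0, "dz": 0, "wx": 0, "wy": 0, "wz": 0}, {"claw": 0.085, "dx": 0, "dy": 0, "dz": 0, "wx": 0, "wy": 0, "wz": 0}, {"claw": 0.085, "dx": 0, "dy": 0, "dz": 0, "wx": 0, "wy": 0, "wz": 0}, {"claw": 0.085, "dx": 0, "dy": 0, "dz": 0, "wx": 0, "wy": 0, "wz": 0}, {"claw": 0.085, "dx": 0, "dy": 0, "dz": -0.02, "wx": 0, "wy": 0, "wz": 0}, {"claw": 0.085, "dx": 0, "dy": 0, "dz": -0.04, "wx": 0, "wy": 0, "wz": 0}, {"claw": 0.085, "dx": 0, "dy": 0, "dz": -0.05, "wx": 0, "wy": 0, "wz": 0}, {"claw": 0.085, "dx": 0, "dy": 0, "dz": -0.05, "wx": 0, "wy": 0, "wz": 0}, {"claw": 0.085, "dx": 0, "dy": 0, "dz": -0.04, "wx": 0, "wy": 0, "wz": 0}, {"claw": 0.085, "dx": 0, "dy": 0, "dz": -0.02, "wx": 0, "wy": 0, "wz": 0}, {"claw": 0.085, "dx": 0, "dy": 0, "dz": 0, "wx": 0, "wy": 0, "wz": 0}, {"claw": 0.085, "dx": 0, "dy": 0, "dz": 0, "wx": 0, "wy": 0, "wz": 0}]'

```text
t: 34.08
eef_pos: [0.4465, -0.2438, 0.2566]
tool_rot: [-0.001, 0.735, 0.678, -0.0]
contact_force: [-1.2, -0.2, -0.8]
gripper_width: 0.994
grasp_force: 0.0
```

```bash
python3 w.py w10; python3 - <<'E'
from m import *
print(byh("w10",.042,.056,(258,180)))
E
```

```text
34.075 [ 0.4465 -0.2438  0.2566] 85.32 [ 0.68  0.23 -0.35  1.93  0.09  1.01  0.21]
(np.int32(25), array([ 447.2, -244.2]), array([45.2, 85. ]), 175.4, np.int32(3375), 0.0485)
```

drive_tool --newtons 50 --increments '[{"claw": 0.085, "dx": 0, "dy": 0, "dz": 0, "wx": 0, "wy": 0, "wz": -4.8}, {"claw": 0.085, "dx": 0.025, "dy": 0.005, "dz": 0, "wx": 0, "wy": 0, "wz": 0}, {"claw": 0.085, "dx": 0.05, "dy": 0.01, "dz": 0, "wx": 0, "wy": 0, "wz": 0}, {"claw": 0.085, "dx": 0.05, "dy": 0.01, "dz": 0, "wx": 0, "wy": 0, "wz": 0}, {"claw": 0.085, "dx": 0.04, "dy": 0, "dz": 0, "wx": 0, "wy": 0, "wz": 0}, {"claw": 0.085, "dx": 0.018, "dy": 0, "dz": 0, "wx": 0, "wy": 0, "wz": 0}, {"claw": 0.085, "dx": 0, "dy": 0, "dz": 0.03, "wx": 0, "wy": 0, "wz": 0}, {"claw": 0.085, "dx": 0, "dy": 0, "dz": 0.05, "wx": 0, "wy": 0, "wz": 0}, {"claw": 0.085, "dx": 0, "dy": 0, "dz": 0.04, "wx": 0, "wy": 0, "wz": 0}, {"claw": 0.085, "dx": 0, "dy": 0, "dz": 0.03, "wx": 0, "wy": 0, "wz": 0}, {"claw": 0.085, "dx": 0, "dy": 0, "dz": 0, "wx": 0, "wy": 0, "wz": 0}, {"claw": 0.085, "dx": 0, "dy": 0, "dz": 0, "wx": 0, "wy": 0, "wz": 0}]'

```text
t: 35.62
eef_pos: [0.4721, -0.0609, 0.1082]
tool_rot: [-0.0, 0.706, 0.708, 0.0]
contact_force: [-0.5, -0.9, 0.1]
gripper_width: 0.995
grasp_force: 0.0
```

Pine is within 1 mm of its pad centre. Next I'll grip the box.

drive_tool --newtons 50 --increments '[{"claw": 0.085, "dx": 0, "dy": 0, "dz": 0.03, "wx": 0, "wy": 0, "wz": 0}, {"claw": 0.085, "dx": 0, "dy": 0, "dz": 0.025, "wx": 0, "wy": 0, "wz": 0}, {"claw": 0.085, "dx": 0, "dy": 0, "dz": 0.013, "wx": 0, "wy": 0, "wz": 0}, {"claw": 0.085, "dx": 0, "dy": 0, "dz": 0, "wx": 0, "wy": 0, "wz": 0}, {"claw": 0.05, "dx": 0, "dy": 0, "dz": 0, "wx": 0, "wy": 0, "wz": 0}, {"claw": 0.05, "dx": 0, "dy": 0, "dz": 0, "wx": 0, "wy": 0, "wz": 0}, {"claw": 0.05, "dx": 0, "dy": 0, "dz": 0, "wx": 0, "wy": 0, "wz": 0}, {"claw": 0.05, "dx": 0, "dy": 0, "dz": 0, "wx": 0, "wy": 0, "wz": 0}, {"claw": 0.05, "dx": 0, "dy": 0, "dz": 0, "wx": 0, "wy": 0, "wz": 0}, {"claw": 0.05, "dx": 0, "dy": 0, "dz": 0, "wx": 0, "wy": 0, "wz": 0}]'

```text
t: 36.88
eef_pos: [0.4725, -0.0611, 0.041]
tool_rot: [0.001, 0.706, 0.708, 0.0]
contact_force: [-0.5, -0.3, 7.1]
gripper_width: 0.697
grasp_force: 54.0
```

drive_tool --increments '[{"claw": 0.05, "dx": 0, "dy": 0, "dz": -0.02, "wx": 0, "wy": 0, "wz": 0}, {"claw": 0.05, "dx": 0, "dy": 0, "dz": -0.04, "wx": 0, "wy": 0, "wz": 0}, {"claw": 0.05, "dx": 0, "dy": 0, "dz": -0.04, "wx": 0, "wy": 0, "wz": 0}, {"claw": 0.05, "dx": 0, "dy": 0, "dz": -0.02, "wx": 0, "wy": 0, "wz": 4.5}, {"claw": 0.05, "dx": -0.024, "dy": -0.0005, "dz": 0, "wx": 0, "wy": 0, "wz": 0}, {"claw": 0.05, "dx": -0.05, "dy": -0.002, "dz": 0, "wx": 0, "wy": 0, "wz": 0}, {"claw": 0.05, "dx": -0.05, "dy": -0.002, "dz": 0, "wx": 0, "wy": 0, "wz": 0}, {"claw": 0.05, "dx": -0.05, "dy": -0.002, "dz": 0, "wx": 0, "wy": 0, "wz": 0}, {"claw": 0.05, "dx": -0.05, "dy": -0.002, "dz": 0, "wx": 0, "wy": 0, "wz": 0}, {"claw": 0.05, "dx": -0.05, "dy": -0.002, "dz": 0, "wx": 0, "wy": 0, "wz": 0}, {"claw": 0.05, "dx": -0.035, "dy": 0, "dz": 0, "wx": 0, "wy": 0, "wz": 0}, {"claw": 0.05, "dx": -0.015, "dy": 0, "dz": 0, "wx": 0, "wy": 0, "wz": 0}, {"claw": 0.05, "dx": 0, "dy": 0, "dz": 0, "wx": 0, "wy": 0, "wz": 0}, {"claw": 0.05, "dx": 0, "dy": 0, "dz": 0.04, "wx": 0, "wy": 0, "wz": 0}, {"claw": 0.05, "dx": 0, "dy": 0, "dz": 0.03, "wx": 0, "wy": 0, "wz": 0}, {"claw": 0.05, "dx": 0, "dy": 0, "dz": 0, "wx": 0, "wy": 0, "wz": 0}, {"claw": 0.05, "dx": 0, "dy": 0, "dz": 0, "wx": 0, "wy": 0, "wz": 0}]'

```text
t: 39.0
eef_pos: [0.4377, -0.3824, 0.091]
tool_rot: [0.001, 0.733, 0.68, 0.0]
contact_force: [-0.2, -1.7, -4.9]
gripper_width: 0.692
grasp_force: 56.6
```

drive_tool --increments '[{"claw": 0.05, "dx": 0, "dy": -0.0015, "dz": 0.025, "wx": 0, "wy": 0, "wz": 0}, {"claw": 0.05, "dx": 0, "dy": 0, "dz": 0.015, "wx": 0, "wy": 0, "wz": 0}, {"claw": 0.05, "dx": 0, "dy": 0, "dz": 0.01, "wx": 0, "wy": 0, "wz": 0}, {"claw": 0.05, "dx": 0, "dy": 0, "dz": 0.0005, "wx": 0, "wy": 0, "wz": 0}, {"claw": 0.05, "dx": 0, "dy": 0, "dz": 0, "wx": 0, "wy": 0, "wz": 0}, {"claw": 0.05, "dx": 0, "dy": 0, "dz": 0, "wx": 0, "wy": 0, "wz": 0}]'

```text
t: 39.75
eef_pos: [0.4352, -0.3833, 0.0397]
tool_rot: [0.0, 0.734, 0.68, 0.0]
contact_force: [-0.2, 0.4, -5.1]
gripper_width: 0.691
grasp_force: 56.8
```

drive_tool --increments '[{"claw": 0.05, "dx": 0, "dy": 0, "dz": 0.0012, "wx": 0, "wy": 0, "wz": 0}, {"claw": 0.05, "dx": 0, "dy": 0, "dz": 0, "wx": 0, "wy": 0, "wz": 0}, {"claw": 0.085, "dx": 0, "dy": 0, "dz": 0, "wx": 0, "wy": 0, "wz": 0}, {"claw": 0.085, "dx": 0, "dy": 0, "dz": 0, "wx": 0, "wy": 0, "wz": 0}, {"claw": 0.085, "dx": 0, "dy": 0, "dz": 0, "wx": 0, "wy": 0, "wz": 0}, {"claw": 0.085, "dx": 0, "dy": 0, "dz": 0, "wx": 0, "wy": 0, "wz": 0}, {"claw": 0.085, "dx": 0, "dy": 0, "dz": -0.02, "wx": 0, "wy": 0, "wz": 0}, {"claw": 0.085, "dx": 0, "dy": 0, "dz": -0.04, "wx": 0, "wy": 0, "wz": 0}, {"claw": 0.085, "dx": 0, "dy": 0, "dz": -0.05, "wx": 0, "wy": 0, "wz": 0}, {"claw": 0.085, "dx": 0, "dy": 0, "dz": -0.05, "wx": 0, "wy": 0, "wz": 0}, {"claw": 0.085, "dx": 0, "dy": 0, "dz": -0.04, "wx": 0, "wy": 0, "wz": 0}, {"claw": 0.085, "dx": 0, "dy": 0, "dz": -0.02, "wx": 0, "wy": 0, "wz": 0}, {"claw": 0.085, "dx": 0, "dy": 0, "dz": 0, "wx": 0, "wy": 0, "wz": 0}, {"claw": 0.085, "dx": 0, "dy": 0, "dz": 0, "wx": 0, "wy": 0, "wz": 0}]'

```text
t: 41.5
eef_pos: [0.4345, -0.3828, 0.2576]
tool_rot: [-0.0, 0.734, 0.68, -0.0]
contact_force: [-1.3, 0.4, 0.6]
gripper_width: 0.994
grasp_force: 0.0
```

```bash
python3 w.py w11; python3 - <<'E'
from m import *
W,C=world("w11")
for X in((436,-383),(447,-250)):
    d=np.hypot(W[...,0]*1000-X[0],W[...,1]*1000-X[1])+1e6*(abs(W[...,2]-.05)>.008);v,u=np.unravel_index(d.argmin(),d.shape);print((u,v),byh("w11",.042,.056,(u,v)))
p,_=read_camera("top");cv2.imwrite("pics/t11.png",p[:,:,::-1])
E
```

```text
41.5 [ 0.4345 -0.3828  0.2576] 85.62 [ 0.89  0.34 -0.35  1.77  0.13  1.05  0.42]
(np.int64(262), np.int64(169)) (np.int32(8), array([ 435. , -383.4]), array([60.1, 90.3]), 175.7, np.int32(4755), 0.0488)
(np.int64(263), np.int64(31)) (np.int32(1), array([ 445.9, -254.7]), array([45.4, 65.7]), 175.7, np.int32(3449), 0.0487)
```

View pics/w11.png

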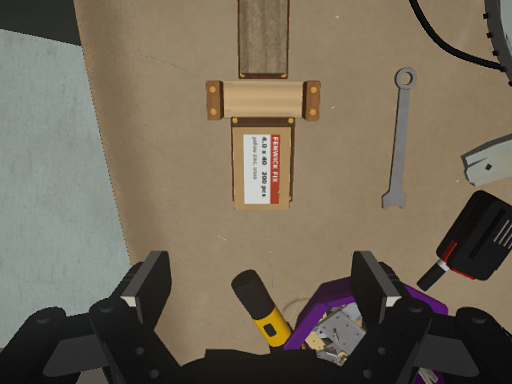

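View pics/t11.png

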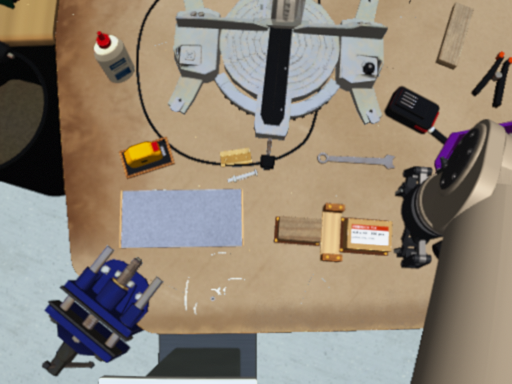

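The box (262,165) and the block are back square on their pads. The tape stands in the tray (147,154 in the top view), the spanner hasn't moved, and the gripper is clear.

```bash
python3 -c "
from station import *
print(hand_in())"
```

```text
the job is handed in; nothing more can be done
None
```

The job is handed in: the tape measure stands in the tray about 2 mm off centre, the box and block are back on their pads within about 1 mm, and the spanner hasn't moved (41.5 s of the 125 s used; no verdict was shown).

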